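# Hold the recessed cut-out reset of a block heater down with the right driver

## Task

The block heater's over-temperature cut-out has tripped: from the tool rack take the driver whose shaft is both slim enough for the reset hole in the heater's sloping front panel and long enough to reach the red button at the bottom of it, put its shaft through the hole and gently push the button fully down. Keep it held down while I switch the heater back on: your program finishes with the driver still gripped by its handle and the button still down, nothing put down or let go. Leave the other two drivers in the rack and do not disturb the vial rack, the amber bottle or the loose vial.

Things in the scene. Friction and masses are not known exactly. Their poses are not given: they have to be found in the camera images.
- slim_handle (a point): Driver with a slim long shaft: round yellow handle with black bands, 25 mm across, 75 mm long (top 13 mm tapers to 19 mm); below it a dark steel shaft 7 mm across, 80 mm long; 70 g. Point on the axis half-way up the handle, 38 mm above its underside, 37 mm below its top. z runs from tip to handle. It stands upright in one of the rack's holes (which one changes), handle's underside on the plate.
- slim_tip (a point): Centre of the flat end of the slim long driver's shaft, 118 mm from slim_handle along the driver's -z.
- stubby_handle (a point): A look-alike driver: the same handle, its shaft 7 mm across but only 25 mm long. Point half-way up its handle, 38 mm above the rack's plate.
- thick_handle (a point): A look-alike driver: the same handle, its shaft 80 mm long but 15 mm across. Point half-way up its handle, 38 mm above the rack's plate.
- rack: Fixed grey steel tool rack, 40 (x) by 190 (y) by 100 mm high: a plate 4 mm thick, top at 100 mm, on end legs; the hanging shafts show below it. Origin under its centre on the bench. Three 19 mm holes along its y axis at -60, 0, 60 mm; a grasp closing along its x axis clears the neighbours. It stands left or right of the heater.
- reset_hole (a point): Centre of the 12 mm reset hole at the face of the heater's sloping panel, in a printed orange 30 mm square. z points straight out of the panel along the hole, 15 degrees from vertical, leaning to the heater's front (robot side); x up the slope, y as the heater's. The sheet is 6 mm thick, then a well 22 mm wide. The red button's top lies 36 mm below this point along -z.
- reset (a joint): Travel of the recessed red reset button along the hole's axis, in m: 0 up, 0.006 fully down. Spring: starts to move at 1.5 N, fully down at 5 N; it springs back when let go.
- reset_top (a point): Centre of the top of the red reset button, 19 mm across, at the bottom of the well; z out of the well. It goes down with the button.
- heater: Fixed off-white dry block heater, 260 (x) by 200 (y) by 95 mm high, with an aluminium block of capped vials on top at the back (up to 131 mm high) and a sloping control panel at the front (68 mm high at the front edge, 93 mm at its upper edge). Origin under its centre on the bench, front towards -x. The hole lies about 84 mm in front of the origin, 52 mm to its +y side.
- vial_rack_mid (a point): Bystander: loose orange vial rack with blue-capped vials, 100 by 150 mm and 53 mm high, 0.6 kg. Point 25 mm above the bench in its centre. It stands on the side of the heater where the tool rack does not.
- bottle_mid (a point): Bystander: loose amber bottle with a blue cap, 70 mm across, 150 mm high. Point half-way up.
- big_vial_mid (a point): Bystander: loose clear vial with an aluminium cap, 23 mm across, 75 mm high. Point half-way up.
Mind the look-alikes: they are no part of the job. What is shaped like the part that bears slim_handle but turquoise or white is not meant.

How it is judged:
By the outcome, as a careful person would: the job done as asked, in the order asked, and still so for the second after the job is handed in, while the arm keeps its last pose, push and grip.
It also fails if it takes over 40 s, if anything falls off the work surface, if the arm or the gripper's body presses on something with over 40 N, if the wrist force passes 120 N, or if a joint passes its speed limit or range.

## Robot

A 6-joint arm with a two-finger parallel gripper is mounted at the origin on the work surface. World frame = base frame: x ahead of the robot, y to its left, z up, the work surface at z = 0. Lengths are in m, angles in rad, forces in N, time in s.
With the tool pointing down it reaches from about 0.375 to 0.975 m from the base axis. Payload 3.8 kg.
Tool frame: the origin (TCP) lies at the very end of the fingers, on their centre line; the grasp point (between the pads) lies 19 mm behind it; z points along the fingers, y is the direction in which the jaws open and shut (so a half turn about z gives the same grasp; the last joint's range is limited). The gripper opens to 85 mm and grips with 20 to 120 N. Pads are 22 mm wide; open, the fingers measure 114 mm over their backs; the gripper's body (76 mm by 85 mm) begins 54 mm behind the grasp point. The pads swing forward as they close: fully open they stand 13 mm farther back than shut.
Start: joints at [-1.342, 0.264, 1.604, -0, 1.274, -0.037], TCP at [0.177, -0.651, 0.231] pointing down, gripper open.
Joint ranges: [-2.63, 2.63], [-0.94, 2.18], [0.31, 2.57], [-1.31, 4.45], [0, 2.66], [-2.55, 2.55]. Speed limits (rad/s): [2.57, 2.57, 3.14, 3.14, 3.14, 3.14].

## Interface

Orientations are given as a rotation vector (axis times angle).
In Python, from workcell import bot, viewer gives the robot as it stands.
- The arm moves only by the tool jog_arm, never from a script. Its argument "motion" is a list of rows, each an object of numbers: "dx", "dy", "dz": the shift along the world's x, y, z in cm; "turn": the turn about the world's z in rad. A call has 1 to 12 rows; each row shifts and turns the commanded pose from where the row before left it; what a row does not reach is not made up. A row lasts 1/12 s, in which the tool goes at most 41.7 mm and 7.16 degrees, less where a joint would pass 70% of its speed; a pose out of reach is approached as far as the arm can. A call is refused whole if a number of a shift passes 4.17 or a number of a turn 0.125, either way. A call with a gripper value outside its range is refused whole. "fingers" is the finger opening in cm, from 0 to 8.54, set as the call begins (left out, the last holds). The fingers move at their own pace and stop on an object; "grip_force" is the grip in N (left out, the last holds). Time passes only in rows, so rows that do not move let the fingers close. It gives the time, the measured TCP pose, the force and the opening at its end, in the units of the state.
- bot.read_state(): the state, without advancing time (a new reading comes with each control period).
- viewer.read_camera(name): name is "side" or "top"; returns (picture, depth): 400x640x3 uint8, red, green, blue; 400x640 float32, m along the optical axis (not along the pixel's ray), 0 where there is no reading.
- viewer.camera_info(name): a dict with "vertical_fov" (degrees; the focal length in pixels is half the picture's height over the tangent of half this angle, whatever the lens; pixels are square), "cx", "cy" (the principal point, pixels), "R" (3x3) and "t" (3): a world point X has camera coordinates R X + t. Camera axes: x right, y down, z forward; pixel columns grow to the right and rows downward; lengths in m; the calibration is good to about 2 mm. A picture is of the moment at which its call begins. camera_info takes no time and is no camera call.
- bot.finish_job(): hands the job in, once; it reports no verdict.
The state is a dict: "time": time; "q": joint angles; "joint_vel": joint speeds; "joint_torque": joint torques, N m; "tool_pos": TCP position; "tcp_rot": TCP orientation; "wrist_force": force on the tool from outside, world axes, zero at the start; "torque": the same for the moment, N m; "width": opening from 0.0 (shut) to 1.0 (fully open).
Only numpy, scipy, OpenCV 4.12 (cv2) and the standard library are available. Lean on these libraries where they do the work, as an engineer would, in place of code of your own. Each camera call takes 0.05 s, during which the arm holds its last target. There are 200 camera calls.

## Working session

There is one attempt and no reset: what is moved stays moved. The work goes in short steps, Python scripts to look and compute and a tool call to move; the robot and the scene stay as the last step left them, time stands still between calls to the robot, and variables do not carry over. Pictures are saved under pics/ and viewed, about 8 in all and at most 12, crops included, and the job is handed in when it is done.

Besides the shell and the picture viewer there is one more tool, called after "Request:" by a JSON object that holds its "api" and its "payload". jog_arm: Moves the arm, as the interface text tells. Its arguments: {"type":"object","properties":{"motion":{"type":"array"},"fingers":{"type":"number"},"grip_force":{"type":"number"}},"required":["motion"]}

```bash
ls; mkdir -p pics; python3 - <<'E'
from workcell import bot, viewer
import cv2
for n in ("side","top"):
    p,d=viewer.read_camera(n); cv2.imwrite(f"pics/{n}0.png",p[:,:,::-1])
    import numpy as np; np.savez(f"{n}0.npz",p=p,d=d)
    i=viewer.camera_info(n); print(n,i, (d>0).mean())
print(bot.read_state())
E
```

```text
pics
side {'vertical_fov': 56.9723569996653, 'cx': 316.3548748421277, 'cy': 200.00152149410457, 'R': array([[ 0.99487243, -0.10007278, -0.01463877],
       [-0.07483777, -0.63105184, -0.77212232],
       [ 0.0680306 ,  0.76925874, -0.6353053 ]]), 't': array([-0.54585645,  0.13731093,  1.08400866])} 0.99596484375
top {'vertical_fov': 51.9257425852774, 'cx': 325.6336875971945, 'cy': 197.654334960075, 'R': array([[ 0.01922954, -0.99936257, -0.03007773],
       [-0.99175256, -0.01525309, -0.12725642],
       [ 0.12671653,  0.03227675, -0.9914137 ]]), 't': array([0.00223902, 0.59057059, 0.92789907])} 0.99610546875
{'time': 0.1, 'q': array([-1.34190559e+00,  2.64669322e-01,  1.60523499e+00, -7.91896776e-06,
        1.27371360e+00, -3.69025938e-02]), 'joint_vel': array([ 0.00053755, -0.00067568, -0.00223604, -0.00079502,  0.00098912,
        0.00095366]), 'joint_torque': array([ 1.41072407e-03, -5.16706002e+01, -3.68590629e+01, -2.10631094e-05,
        6.27318703e-03, -2.95318739e-05]), 'tool_pos': array([ 0.17714913, -0.65065321,  0.23009358]), 'tcp_rot': array([-3.11189286e+00, -4.16015897e-01,  3.16547061e-04]), 'wrist_force': array([-0.46337817, -0.02493121, -0.33739887]), 'torque': array([-0.02490356, -0.00382493,  0.02979014]), 'width': 1.0007132206601856}
```

View pics/side0.png

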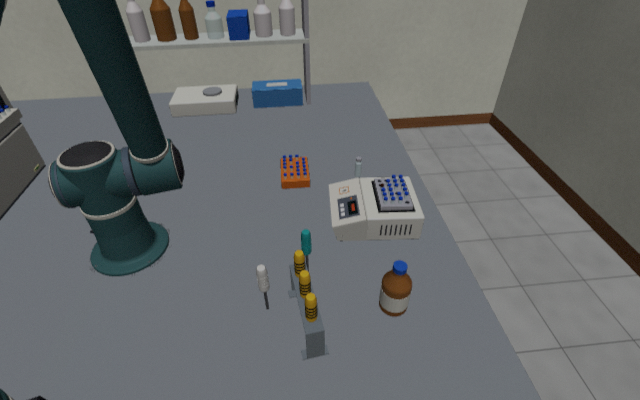

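View pics/top0.png

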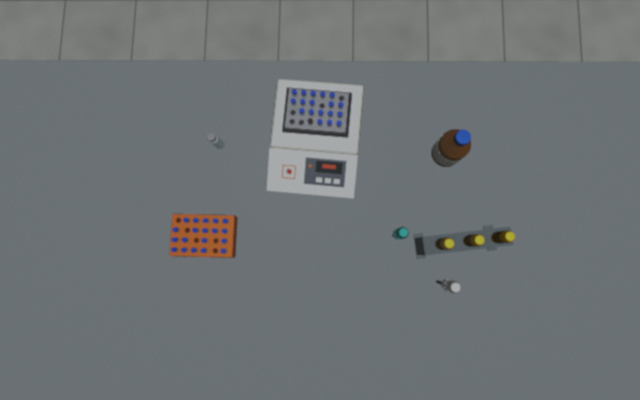

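```bash
python3 - <<'E'
import numpy as np,cv2
from workcell import viewer
p=np.load("side0.npz")["p"][:,:,::-1]; q=np.load("top0.npz")["p"][:,:,::-1]
a=cv2.resize(p[225:365,240:350],None,fx=5,fy=4.2,interpolation=2)
a=cv2.resize(p[235:360,270:350],(384,600),interpolation=2)
b=cv2.resize(q[215:275,400:520],(400,200),interpolation=2)
c=cv2.resize(q[140:200,260:360],(400,240),interpolation=2)
o=np.zeros((600,800,3),np.uint8); o[:,:384]=a; o[:200,400:]=b;o[220:460,400:]=c
cv2.imwrite("pics/crop1.png",o)
for n in("side","top"):
    i=viewer.camera_info(n); print(-i["R"].T@i["t"])
E
```

```text
[ 0.47958781 -0.80185819  0.78670661]
[ 0.46807669 -0.01870396  0.9951531 ]
```

View pics/crop1.png

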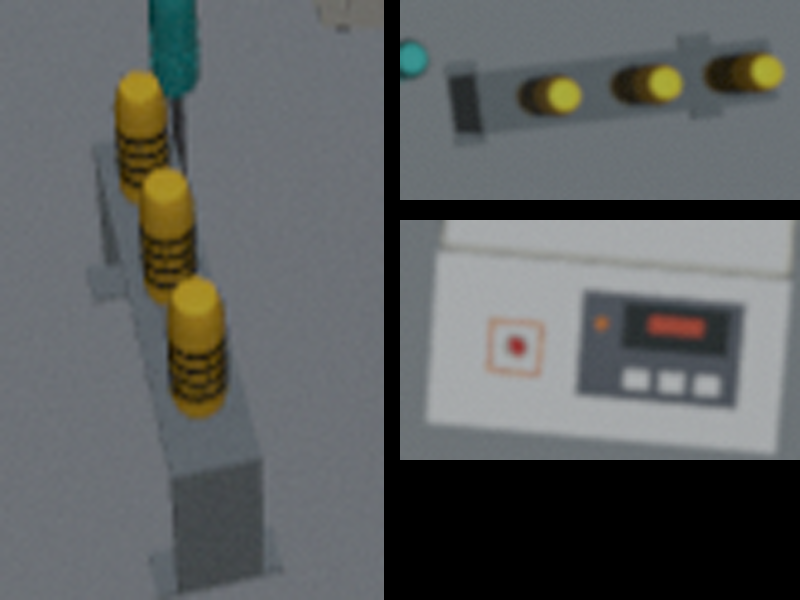

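```bash
cat > h.py <<'E'
import numpy as np,cv2
from workcell import bot,viewer
I={n:viewer.camera_info(n) for n in("side","top")}
F={n:200/np.tan(np.radians(I[n]["vertical_fov"]/2)) for n in I}
def proj(n,X):
    c=I[n]["R"]@np.asarray(X,float)+I[n]["t"]; return F[n]*c[:2]/c[2]+[I[n]["cx"],I[n]["cy"]]
def ray(n,uv):
    d=np.array([(uv[0]-I[n]["cx"])/F[n],(uv[1]-I[n]["cy"])/F[n],1]); R=I[n]["R"]
    return -R.T@I[n]["t"],R.T@d
def onz(n,uv,z):
    o,d=ray(n,uv); return o+d*(z-o[2])/d[2]
def tri(a,b,na="side",nb="top"):
    o1,d1=ray(na,a);o2,d2=ray(nb,b)
    s=np.linalg.lstsq(np.c_[d1,-d2],o2-o1,rcond=None)[0]
    p,q=o1+s[0]*d1,o2+s[1]*d2; return (p+q)/2,np.linalg.norm(p-q)
def cloud(n,d,m):
    v,u=np.nonzero(m&(d>0)); z=d[v,u]
    c=np.c_[(u-I[n]["cx"])/F[n]*z,(v-I[n]["cy"])/F[n]*z,z]
    return (c-I[n]["t"])@I[n]["R"]
def blobs(p,lo,hi,amin=10):
    m=cv2.inRange(cv2.cvtColor(p,cv2.COLOR_RGB2HSV),lo,hi)
    k,l,s,c=cv2.connectedComponentsWithStats(m)
    return [(c[j].round(2),s[j]) for j in range(1,k) if s[j][4]>=amin],l
E
python3 - <<'E'
from h import *
np.set_printoptions(precision=4,suppress=True)
D={n:np.load(n+"0.npz") for n in("side","top")}
for n in D:
    p,d=D[n]["p"],D[n]["d"]
    hsv=cv2.cvtColor(p,cv2.COLOR_RGB2HSV)
    m=cv2.inRange(hsv,(18,120,60),(35,255,255))
    m=cv2.morphologyEx(m,cv2.MORPH_CLOSE,np.ones((5,3),np.uint8))
    k,l,s,c=cv2.connectedComponentsWithStats(m)
    for j in range(1,k):
        if s[j][4]>20:
            C=cloud(n,d,l==j); t=C[:,2]
            top=C[t>np.percentile(t,90)-0.004]
            print(n,c[j],s[j],"zmax",np.percentile(t,95),"top",np.median(top,0),"all",np.median(C,0))
    # red / orange around hole
    for nm,lo,hi in(("red",(0,110,50),(8,255,255)),("red2",(172,110,50),(180,255,255)),("orange",(5,60,80),(17,255,255))):
        for c,s in blobs(p,lo,hi,4)[0]:
            if (n=="top" and 260<c[0]<360 and 140<c[1]<200) or (n=="side" and 325<c[0]<365 and 175<c[1]<215): print(n,nm,c,s,onz(n,c,.08))
E
```

```text
side [305.0581 285.7094] [294 250  23  72 757] zmax 0.17488493916141082 top [ 0.4962 -0.3045  0.1739] all [ 0.4952 -0.3098  0.1547]
side red [352.55 206.62] [351 203   4   8  29] [0.6582 0.0107 0.08  ]
side orange [348.  188.5] [348 186   1   6   6] [0.6593 0.0986 0.08  ]
side orange [339.17 190.5 ] [339 188   2   6   6] [0.6304 0.0918 0.08  ]
side orange [350.5 198. ] [350 197   2   3   6] [0.659  0.0512 0.08  ]
side orange [352.64 207.09] [351 204   4   7  22] [0.658  0.0086 0.08  ]
top [507.0317 236.1905] [500 231  15  11 126] zmax 0.17680054764271752 top [ 0.5024 -0.3542  0.1749] all [ 0.5025 -0.3505  0.1731]
top [476.9839 239.7903] [471 235  14  11 124] zmax 0.17717859036797542 top [ 0.4946 -0.2951  0.175 ] all [ 0.4937 -0.2915  0.1742]
top [447.0696 243.113 ] [441 238  13  11 115] zmax 0.17772482583270838 top [ 0.4867 -0.2361  0.1757] all [ 0.4866 -0.2331  0.1744]
top red [328.49 166.07] [322 164  14   6  68] [0.6574 0.006  0.08  ]
top red [288.88 171.12] [288 170   3   3   8] [0.6445 0.0958 0.08  ]
top orange [309.91 165.36] [309 164   3   4  11] [0.6585 0.0483 0.08  ]
top orange [329.35 166.  ] [324 164  12   5  17] [0.6576 0.004  0.08  ]
```

Request:
{"api": "jog_arm", "payload": {"motion": [{"dx":2.4,"dy":3.2,"turn":0.12},{"dx":2.4,"dy":3.2,"turn":0.12},{"dx":2.4,"dy":3.2,"turn":0.12},{"dx":2.4,"dy":3.2,"turn":0.12},{"dx":2.4,"dy":3.2,"turn":0.12},{"dx":2.4,"dy":3.2,"turn":0.12},{"dx":2.4,"dy":3.2,"turn":0.12},{"dx":2.4,"dy":3.2,"turn":0.12},{"dx":2.4,"dy":3.2,"turn":0.12},{"dx":2.4,"dy":3.2,"turn":0.12},{"dx":2.4,"dy":3.2,"turn":0.12},{"dx":2.4,"dy":3.2,"turn":0.115}], "fingers": 8.54, "grip_force": 40}}

```text
validation failed for argument at $.mo...
```

```bash
python3 - <<'E'
from h import *
np.set_printoptions(precision=4,suppress=True)
# panel plane and hole from first pictures
p,d=np.load("top0.npz")["p"],np.load("top0.npz")["d"]
hsv=cv2.cvtColor(p,cv2.COLOR_RGB2HSV)
print(hsv[166:178:2,282:298:2,0]);print(hsv[166:178:2,282:298:2,1])
m=np.zeros(d.shape,bool); m[156:190,274:302]=1; C=cloud("top",d,m)
for _ in range(4):
    c=C.mean(0);n=np.linalg.svd(C-c)[2][2];n*=np.sign(n[2]);r=(C-c)@n;C=C[abs(r)<max(.002,1.5*r.std())]
print("plane",c,n,np.degrees(np.arccos(n[2])),"yaw",np.degrees(np.arctan2(-n[1],-n[0])),r.std())
for nn,box,ds in(("top",(275,158,304,186),.0),("side",(333,180,356,198),.0)):
    P=np.load(nn+"0.npz")["p"];h=cv2.cvtColor(P,cv2.COLOR_RGB2HSV)
    mm=((h[...,0]<20)&(h[...,1]>45)).astype(np.uint8);k=np.zeros_like(mm);k[box[1]:box[3],box[0]:box[2]]=1;mm*=k
    pts=np.argwhere(mm)[:,::-1].astype(np.float32); 
    rct=cv2.minAreaRect(pts);print(nn,len(pts),rct)
    o,dd=ray(nn,rct[0]); print("hole@plane",o+dd*((c-o)@n)/(dd@n))
    bx=[];
    for q in cv2.boxPoints(rct): o,dd=ray(nn,q); bx.append(o+dd*((c-o)@n)/(dd@n))
    print(np.array(bx))
    if nn=="top": t=rct[0]
    else: print("tri",tri(rct[0],t))
E
```

```text
[[ 12  12   9  10  10  11  12  12]
 [ 10   0 102   0   0 102  12  10]
 [  9 100   9   0   1 105  12   9]
 [ 10  90  15   0   1   0  12  10]
 [  9 105  83   8   6  98  11   8]
 [ 12   9  10  15   0 105  10  90]]
[[ 49  31  20  18  23  34  46  15]
 [ 48   0   8  12   2   7  31  19]
 [ 42   5  17 135  93   3  31  15]
 [ 42   3  14 120 122   3  38   9]
 [ 47   6   6  19  24   6  48   6]
 [ 56  15   9   3   0   6  45   3]]
plane [0.6408 0.0986 0.0802] [-0.2537  0.015   0.9672] 14.720552751886157 yaw -3.3751624418770287 0.0010360843519143519
top 45 ((288.5, 171.5), (13.0, 13.0), 90.0)
hole@plane [0.6435 0.0965 0.0809]
[[0.6576 0.1113 0.0844]
 [0.6579 0.0817 0.0849]
 [0.6293 0.0817 0.0775]
 [0.629  0.1114 0.0769]]
side 21 ((344.34228515625, 192.5884552001953), (12.015693664550781, 10.524696350097656), 74.74488067626953)
hole@plane [0.6444 0.0777 0.0815]
[[0.6282 0.1082 0.0768]
 [0.6602 0.1078 0.0852]
 [0.6598 0.0485 0.086 ]
 [0.6292 0.0487 0.0779]]
tri (array([0.6475, 0.0986, 0.0646]), np.float64(0.0016800807547531055))
```

Request:
{"api": "jog_arm", "payload": {"motion": [{"dx":2.4,"dy":3.2,"dz":0,"turn":0.12},{"dx":2.4,"dy":3.2,"dz":0,"turn":0.12},{"dx":2.4,"dy":3.2,"dz":0,"turn":0.12},{"dx":2.4,"dy":3.2,"dz":0,"turn":0.12},{"dx":2.4,"dy":3.2,"dz":0,"turn":0.12},{"dx":2.4,"dy":3.2,"dz":0,"turn":0.12},{"dx":2.4,"dy":3.2,"dz":0,"turn":0.12},{"dx":2.4,"dy":3.2,"dz":0,"turn":0.12},{"dx":2.4,"dy":3.2,"dz":0,"turn":0.12},{"dx":2.4,"dy":3.2,"dz":0,"turn":0.12},{"dx":2.4,"dy":3.2,"dz":0,"turn":0.12},{"dx":2.4,"dy":3.2,"dz":0,"turn":0.115}], "fingers": 8.54, "grip_force": 40}}

```text
time: 1.1
tool_pos: [0.4658, -0.2653, 0.231]
tcp_rot: [-2.065, -2.367, 0.0]
wrist_force: [0.8, -1.2, 0.0]
width: 1.004
```

Request:
{"api": "jog_arm", "payload": {"motion": [{"dx":2.1,"dy":2.9,"dz":0,"turn":0},{"dx":0,"dy":0,"dz":0,"turn":0},{"dx":0,"dy":0,"dz":-3,"turn":0},{"dx":0,"dy":0,"dz":-3,"turn":0},{"dx":0,"dy":0,"dz":-3,"turn":0},{"dx":0,"dy":0,"dz":-1.7,"turn":0},{"dx":0,"dy":0,"dz":0,"turn":0},{"dx":0,"dy":0,"dz":0,"turn":0}]}}

```text
time: 1.77
tool_pos: [0.485, -0.2379, 0.1229]
tcp_rot: [-2.071, -2.358, 0.001]
wrist_force: [0.8, -0.4, 0.6]
width: 1.003
```

Request:
{"api": "jog_arm", "payload": {"motion": [{"dx":0,"dy":0,"dz":0,"turn":0},{"dx":0,"dy":0,"dz":0,"turn":0},{"dx":0,"dy":0,"dz":0,"turn":0},{"dx":0,"dy":0,"dz":0,"turn":0},{"dx":0,"dy":0,"dz":0,"turn":0},{"dx":0,"dy":0,"dz":0,"turn":0}], "fingers": 0.5, "grip_force": 40}}

```text
time: 2.27
tool_pos: [0.4868, -0.2387, 0.1254]
tcp_rot: [2.071, 2.36, 0.0]
wrist_force: [-0.1, 0.6, 4.9]
width: 0.279
```

Request:
{"api": "jog_arm", "payload": {"motion": [{"dx":0,"dy":0,"dz":1,"turn":0},{"dx":0,"dy":0,"dz":1.2,"turn":0},{"dx":0,"dy":0,"dz":0,"turn":0},{"dx":0,"dy":0,"dz":0,"turn":0}]}}

```text
time: 2.6
tool_pos: [0.4873, -0.2388, 0.1479]
tcp_rot: [2.071, 2.359, 0.001]
wrist_force: [-0.2, 0.0, -1.5]
width: 0.286
```

```bash
python3 - <<'E'
from h import *
p,d=viewer.read_camera("side"); np.savez("s1.npz",p=p,d=d)
u,v=proj("side",[.4868,-.236,.11]).astype(int);print(u,v)
cv2.imwrite("pics/s1.png",cv2.resize(p[v-60:v+60,u-60:u+60,::-1],(600,600),interpolation=2))
E
```

```text
299 270
```

View pics/s1.png

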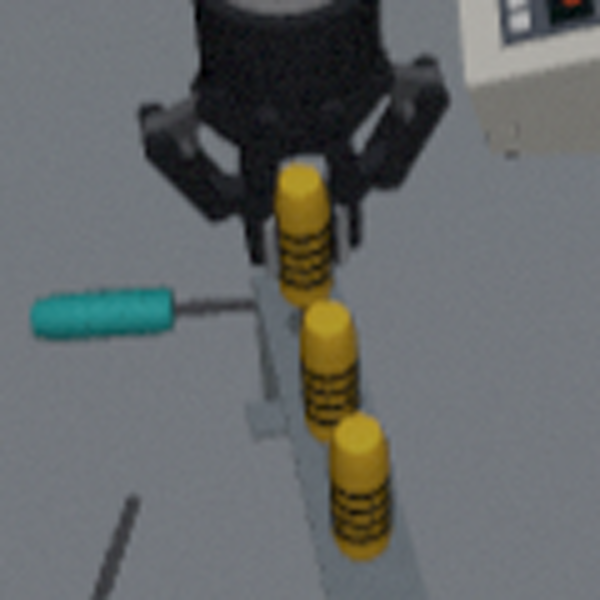

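```bash
python3 - <<'E'
from h import *
for z in(.1,.111,.122): print(z,(proj("side",[.4868,-.2365,z])-[239,210])*5)
print("mid top",(proj("side",[.4946,-.2955,.175])-[239,210])*5)
a=np.load("side0.npz")["p"]; print(tri((305.5,232),(402,232.5)))
p=np.load("s1.npz")["p"]
print(p[265:280,293:308].mean(2).astype(int))
E
```

```text
0.1 [303.584284   315.56807473]
0.111 [302.56875299 300.42123237]
0.122 [301.53667311 285.0275603 ]
mid top [323.42913403 308.68309063]
(array([ 0.50790495, -0.14888578,  0.14780427]), np.float64(0.002042199284590737))
[[ 97  71  33  50  54  64  63  60  56  61  36  42  75 110 119]
 [104  94  50  30  33  48  52  53  38  30  38  61  73 108 118]
 [105 103  63  59  57  46  46  41  53  57  65  73  86 108 118]
 [102 101  77  77  77  75  72  69  77  78  77  82  98 107 115]
 [102 102  94  77  77  81  82  83  81  79  83  86 103 104 110]
 [102 102 100  93  81  79  77  84  89 104 104 105 120 118 109]
 [106 104 103 102  94  82  62  75 110 119 120 118 120 122 119]
 [105 102 103 103  86  79  60  96 120 119 119 122 120 122 120]
 [103 104 104  95  71  72  66 112 118 121 121 121 122 119 123]
 [105 106 102  88  78  73  61 108 120 121 120 120 121 121 119]
 [104 105 101  94  75  75  68  97 116 122 123 122 122 122 116]
 [103 106 105 106  86  80  68  81 100 112 118 119 118 113 105]
 [104 105 105 103 100  93  64  78  88  95 107 110 105 100  96]
 [106 102 104 105 107 101  62  80  84  90  95 100  95  99  91]
 [106 104 103 104 104 101  62  74  82  87  94  95  94  93  87]]
```

Request:
{"api": "jog_arm", "payload": {"motion": [{"dx":0,"dy":0,"dz":1.5,"turn":0},{"dx":0,"dy":0,"dz":1.5,"turn":0},{"dx":0,"dy":0,"dz":0,"turn":0}]}}

```text
time: 2.9
tool_pos: [0.4878, -0.2391, 0.1788]
tcp_rot: [2.07, 2.358, 0.002]
wrist_force: [0.9, -0.4, -0.0]
width: 0.285
```

```bash
python3 - <<'E'
from h import *
p,d=viewer.read_camera("side"); np.savez("s2.npz",p=p,d=d)
u,v=299,255
cv2.imwrite("pics/s2.png",cv2.resize(p[v-30:v+30,u-30:u+30,::-1],(600,600),interpolation=2))
E
```

```text
(no output)
```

View pics/s2.png

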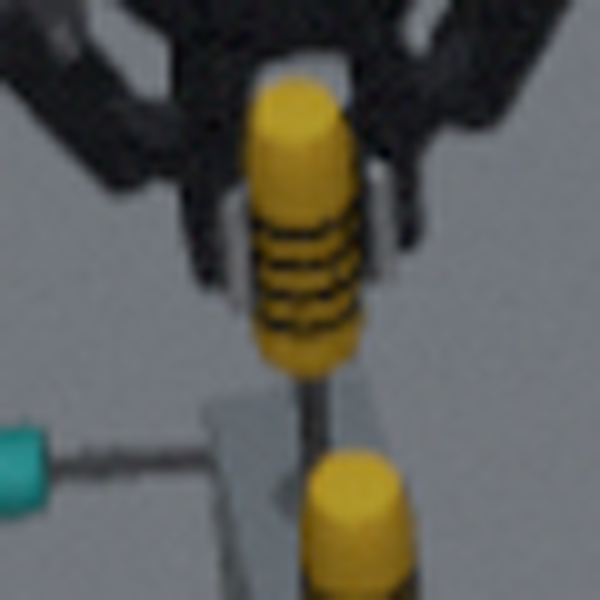

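Request:
{"api": "jog_arm", "payload": {"motion": [{"dx":0,"dy":0,"dz":0,"turn":0},{"dx":-0.07,"dy":0.5,"dz":0,"turn":0},{"dx":-0.07,"dy":0.5,"dz":0,"turn":0},{"dx":-0.07,"dy":0.5,"dz":0,"turn":0},{"dx":-0.07,"dy":0.5,"dz":0,"turn":0},{"dx":-0.06,"dy":0.5,"dz":0,"turn":0},{"dx":-0.06,"dy":0.4,"dz":0,"turn":0},{"dx":-0.04,"dy":0.3,"dz":0,"turn":0},{"dx":0,"dy":0,"dz":0,"turn":0},{"dx":0,"dy":0,"dz":0,"turn":0}], "grip_force": 25}}

```text
time: 3.78
tool_pos: [0.482, -0.206, 0.1766]
tcp_rot: [2.072, 2.361, 0.0]
wrist_force: [0.1, -2.9, -1.5]
width: 0.283
```

```bash
cat > tilt.py <<'E'
from h import *
import sys
np.set_printoptions(precision=4,suppress=True)
s=bot.read_state();print(s["tool_pos"],s["wrist_force"],s["width"])
t=s["tool_pos"]
for n in("top","side"):
    p,d=viewer.read_camera(n); np.savez(f"{sys.argv[1]}_{n}.npz",p=p,d=d)
    h=cv2.cvtColor(p,cv2.COLOR_RGB2HSV); m=cv2.inRange(h,(18,100,40),(36,255,255))>0
    C=cloud(n,d,m); C=C[(np.linalg.norm(C[:,:2]-t[:2],axis=1)<.05)&(C[:,2]>t[2]-.05)]
    print(n,len(C)); 
    if len(C)>10:
        for z in np.arange(t[2]-.04,t[2]+.07,.015):
            k=C[abs(C[:,2]-z)<.0075]
            if len(k)>3: print(round(z,3),len(k),np.median(k,0))
E
python3 tilt.py a; python3 - <<'E'
from h import *
p=np.load("a_side.npz")["p"]; u,v=proj("side",[.484,-.21,.15]).astype(int);print(u,v)
cv2.imwrite("pics/a.png",cv2.resize(p[v-40:v+40,u-40:u+40,::-1],(600,600),interpolation=2))
E
```

```text
[ 0.482  -0.206   0.1766] [ 0.0569 -2.8949 -1.4551] 0.28300355499713864
top 0
side 297
0.152 9 [ 0.4835 -0.2279  0.1572]
0.167 52 [ 0.4842 -0.2275  0.1657]
0.182 49 [ 0.4846 -0.2232  0.1809]
0.197 57 [ 0.4835 -0.2195  0.1958]
0.212 67 [ 0.4824 -0.2154  0.2125]
0.227 59 [ 0.4829 -0.2094  0.2231]
296 250
```

View pics/a.png

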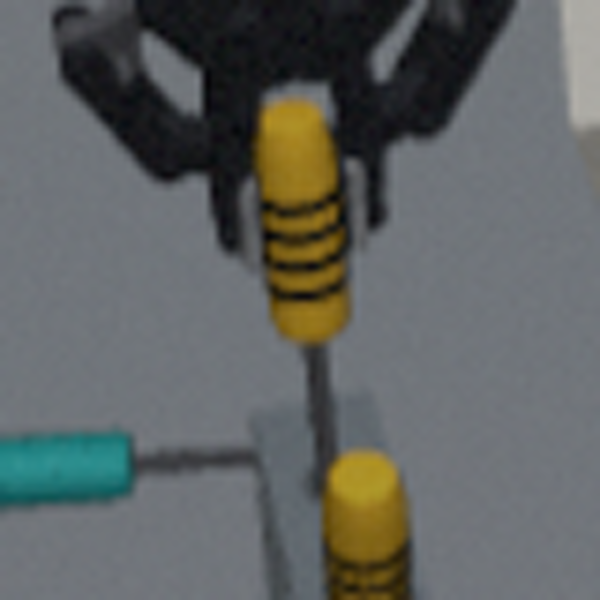

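Request:
{"api": "jog_arm", "payload": {"motion": [{"dx":0,"dy":0,"dz":0,"turn":0},{"dx":0,"dy":0,"dz":0,"turn":0},{"dx":0,"dy":0,"dz":1.5,"turn":0},{"dx":0,"dy":0,"dz":2,"turn":0},{"dx":0,"dy":0,"dz":2,"turn":0},{"dx":0,"dy":0,"dz":0,"turn":0}], "grip_force": 60}}

```text
time: 4.38
tool_pos: [0.4841, -0.2063, 0.2356]
tcp_rot: [2.069, 2.357, 0.006]
wrist_force: [0.5, -0.5, 0.4]
width: 0.281
```

Request:
{"api": "jog_arm", "payload": {"motion": [{"dx":0.5,"dy":1.5,"dz":0,"turn":0.11},{"dx":1.1,"dy":2.6,"dz":0,"turn":0.12},{"dx":1.1,"dy":2.6,"dz":0,"turn":0.12},{"dx":1.1,"dy":2.6,"dz":0,"turn":0.12},{"dx":1.1,"dy":2.6,"dz":0,"turn":0.12},{"dx":1.1,"dy":2.6,"dz":0,"turn":0.12},{"dx":1.1,"dy":2.6,"dz":0,"turn":0.12},{"dx":1.1,"dy":2.6,"dz":0,"turn":0.12},{"dx":1.1,"dy":2.6,"dz":0,"turn":0.12},{"dx":1.1,"dy":2.6,"dz":0,"turn":0.12},{"dx":1.1,"dy":2.6,"dz":0,"turn":0.12},{"dx":0.9,"dy":2.4,"dz":0,"turn":0.06}]}}

```text
time: 5.38
tool_pos: [0.6054, 0.0951, 0.2299]
tcp_rot: [-0.102, -3.137, -0.002]
wrist_force: [0.7, -0.0, -1.0]
width: 0.281
```

Request:
{"api": "jog_arm", "payload": {"motion": [{"dx":0.2,"dy":0.5,"dz":0,"turn":0},{"dx":0,"dy":0,"dz":0,"turn":0},{"dx":0,"dy":0,"dz":0,"turn":0},{"dx":0,"dy":0,"dz":0,"turn":0}]}}

```text
time: 5.72
tool_pos: [0.6071, 0.0969, 0.2306]
tcp_rot: [-0.113, -3.138, 0.001]
wrist_force: [-0.1, 0.3, -0.5]
width: 0.279
```

```bash
python3 tilt.py b; python3 - <<'E'
from h import *
o=np.zeros((500,800,3),np.uint8)
for k,n in enumerate(("side","top")):
    p=np.load(f"b_{n}.npz")["p"]; u,v=proj(n,[.62,.09,.12]).astype(int);print(n,u,v)
    o[:,k*400:k*400+400]=cv2.resize(p[v-50:v+50,u-40:u+40,::-1],(400,500),interpolation=2)
cv2.imwrite("pics/b.png",o)
E
```

```text
[0.6071 0.0969 0.2306] [-0.0788  0.2617 -0.5023] 0.2789780640425533
top 0
side 60
0.206 10 [0.6165 0.0841 0.2098]
0.221 29 [0.619  0.0828 0.2189]
0.236 7 [0.6218 0.0843 0.2325]
0.266 7 [0.5942 0.0895 0.2634]
0.281 4 [0.5943 0.0807 0.2779]
side 336 180
top 289 178
```

View pics/b.png

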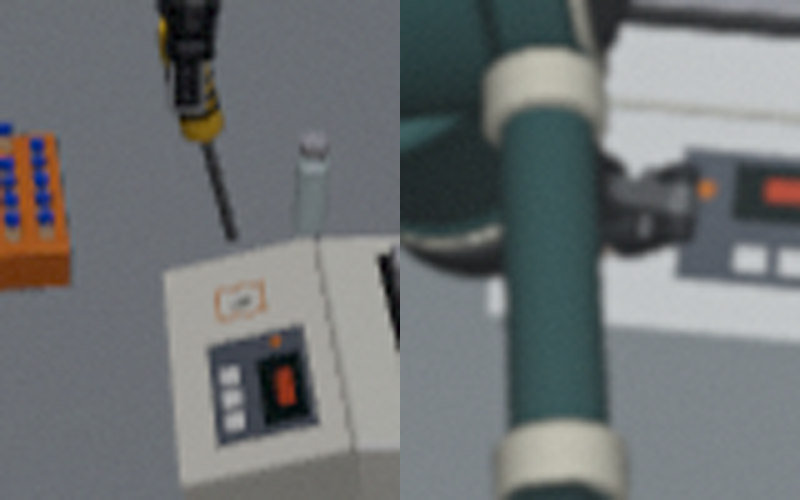

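```bash
cat > shaft.py <<'E'
from h import *
import sys
np.set_printoptions(precision=4,suppress=True)
def shaft(p,d,H):
    # dark shaft pixels below the handle, above the hole
    g=p.max(2).astype(int); m=np.zeros(g.shape,bool)
    u,v=proj("side",H).astype(int)
    m[v-36:v+2,u-14:u+8]=1; m&=(g<85)
    C=cloud("side",d,m); k=(abs(C[:,1]-H[1])<.03)&(C[:,2]>H[2]-.002); 
    vu=np.argwhere(m&(d>0))[k]; C=C[k]; return C,vu
def fit(C):
    for _ in range(4):
        c=np.median(C,0); v=np.linalg.svd(C-C.mean(0))[2][0]; c=C.mean(0); v*=np.sign(v[2])
        r=np.linalg.norm(np.cross(C-c,v),axis=1); C=C[r<max(.005,2*np.median(r))]
    return c,v,C
E
python3 - <<'E'
from shaft import *
z=np.load("b_side.npz");p,d=z["p"],z["d"]
print(p.max(2)[158:182,328:350])
H=np.array([.6435,.0965,.081]);C,vu=shaft(p,d,H);print(len(C))
for r in sorted(set(vu[:,0])): k=vu[:,0]==r; print(r,vu[k,1].mean().round(2),k.sum(),np.median(C[k],0))
print(fit(C)[:2])
# orange square, side view, first image and now
for q in (np.load("side0.npz")["p"],p):
    h=cv2.cvtColor(q,cv2.COLOR_RGB2HSV); m=((h[...,0]<22)&(h[...,1]>40)); b=np.zeros_like(m);b[183:197,335:350]=1
    y,x=np.nonzero(m&b); print(cv2.minAreaRect(np.c_[x,y].astype(np.float32)),x.min(),x.max(),y.min(),y.max())
print(proj("side",H))
E
```

```text
[[116 118 117 113 113  98  98 100  87  78  77 114 116 117 116 116 114 115
  115 115 114 115]
 [115 118 116 112 116 116 114 110  66  46  69 114 117 115 115 114 114 116
  117 117 116 116]
 [115 119 117 116 115 116 116 115  92  39  58 103 115 115 116 117 115 116
  116 117 114 115]
 [113 116 116 115 114 116 115 116 109  42  52  85 114 116 116 116 114 116
  116 117 115 117]
 [116 115 118 115 114 115 116 114 112  61  52  78 116 115 115 116 117 116
  114 114 116 114]
 [116 115 116 114 114 112 115 115 111  67  42  60 107 116 115 115 116 115
  116 115 115 117]
 [114 115 117 116 116 116 115 114 112  90  37  51  89 113 114 115 115 119
  114 115 116 116]
 [117 115 117 116 112 114 114 116 115 111  45  53  88 116 117 114 114 117
  115 117 116 115]
 [115 117 118 114 116 116 116 116 115 110  59  42  78 114 115 116 116 116
  115 115 114 115]
 [114 114 117 117 117 117 116 114 114 111  79  40  57 109 118 116 114 114
  115 115 116 116]
 [116 115 116 115 115 116 116 116 115 113  99  39  54  92 115 116 115 115
  115 117 116 115]
 [116 115 116 115 114 116 115 115 116 115 108  56  52  79 115 114 116 115
  1
[... 1498 characters left out ...]
[0.6259 0.0911 0.1762]
166 339.0 3 [0.6272 0.0891 0.1736]
167 339.5 2 [0.6289 0.0897 0.1697]
168 339.5 2 [0.629  0.0901 0.1659]
169 339.5 2 [0.6288 0.0883 0.1635]
170 340.0 3 [0.6307 0.0901 0.1586]
171 340.5 2 [0.6322 0.0894 0.1553]
172 340.5 2 [0.6323 0.0895 0.1516]
173 341.0 3 [0.6338 0.0893 0.1482]
174 341.0 3 [0.6334 0.0906 0.1431]
175 341.5 2 [0.6355 0.0887 0.1409]
176 341.5 2 [0.6356 0.0886 0.1373]
177 341.5 2 [0.6359 0.0898 0.1327]
(array([0.6289, 0.0898, 0.166 ]), array([-0.2427,  0.0118,  0.97  ]))
((343.5, 190.0), (8.0, 9.0), 90.0) 339 348 186 194
((343.558837890625, 189.73529052734375), (7.033533096313477, 10.429031372070312), 75.96376037597656) 339 349 186 194
[343.1033 189.0186]
```

```bash
cat >> shaft.py <<'E'
def report(p,d,H):
    C,vu=shaft(p,d,H); c,v,C=fit(C)
    o=-I["side"]["R"].T@I["side"]["t"]; w=c-o; w/=np.linalg.norm(w); w-=(w@v)*v; w/=np.linalg.norm(w)
    c=c+.0033*w; n=np.array([-.2585,.0168,.966])
    q=c+v*(((H-c)@n)/(v@n))
    print("axis",v,"line meets panel",q,"need cm",(H-q)*100,"rows",vu[:,0].max())
E
python3 - <<'E'
from shaft import *
z=np.load("b_side.npz");p,d=z["p"],z["d"]
m=np.zeros(d.shape,bool); m[182:204,333:352]=1
d0=np.load("side0.npz")["d"]
C=cloud("side",d0,m); n=np.array([-.2585,.0168,.966]); 
C=C[(abs(C[:,0]-.6435)<.02)&(abs(C[:,1]-.096)<.03)]
off=np.median(C@n); print("panel offset side",off,"top",np.array([.6435,.0965,.081])@n,len(C))
for uv in((343.5,189.9),):
    o,dd=ray("side",uv); H=o+dd*(off-o@n)/(dd@n); print("side hole",H)
report(p,d,H)
E
```

```text
panel offset side -0.08921393503088672 top -0.08647755 156
side hole [0.6446 0.0951 0.0785]
axis [-0.2427  0.0118  0.97  ] line meets panel [0.6504 0.0921 0.0801] need cm [-0.5792  0.3001 -0.1602] rows 177
```

Request:
{"api": "jog_arm", "payload": {"motion": [{"dx":-0.58,"dy":0.3,"dz":0,"turn":0},{"dx":0.3,"dy":0,"dz":-1.2,"turn":0},{"dx":0.3,"dy":-0.02,"dz":-1.2,"turn":0},{"dx":0.3,"dy":-0.02,"dz":-1.1,"turn":0},{"dx":0,"dy":0,"dz":0,"turn":0},{"dx":0,"dy":0,"dz":0,"turn":0},{"dx":0,"dy":0,"dz":0,"turn":0}]}}

```text
time: 6.4
tool_pos: [0.611, 0.1003, 0.1957]
tcp_rot: [-0.111, -3.139, 0.0]
wrist_force: [-0.4, -0.3, -1.8]
width: 0.278
```

```bash
python3 - <<'E'
from shaft import *
s=bot.read_state();print(s["tool_pos"],s["wrist_force"])
p,d=viewer.read_camera("side"); np.savez("c_side.npz",p=p,d=d)
report(p,d,np.array([.6446,.0951,.0785]))
cv2.imwrite("pics/c.png",cv2.resize(p[140:210,310:370,::-1],(514,600),interpolation=2))
E
```

```text
[0.611  0.1003 0.1957] [-0.4495 -0.2509 -1.7863]
axis [-0.2395 -0.1997  0.9501] line meets panel [0.6457 0.1074 0.0786] need cm [-0.1062 -1.2324 -0.007 ] rows 185
```

View pics/c.png

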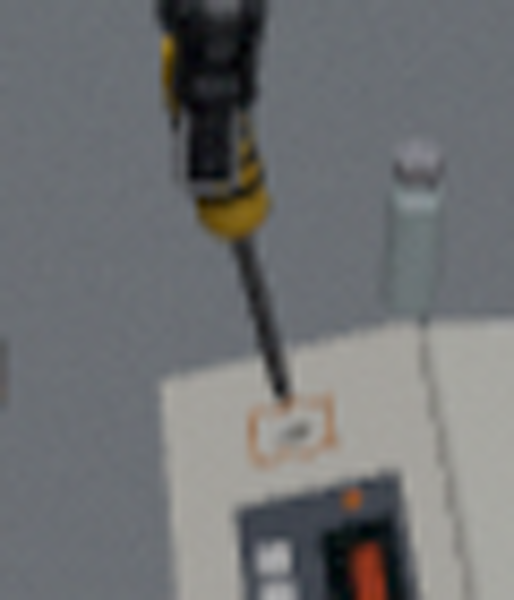

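```bash
python3 - <<'E'
from shaft import *
z=np.load("c_side.npz");p,d=z["p"],z["d"]
g=p.max(2).astype(int)
L=[]
for r in range(170,186):
    w=np.clip(100-g[r,334:348],0,None); cc=(w*np.arange(334,348)).sum()/w.sum(); u=int(round(cc))
    C=cloud("side",d,np.pad(np.ones((1,1),bool),((r,399-r),(u,639-u))))[0]; L.append(C); print(r,cc.round(2),C)
c,v,_=fit(np.array(L)[:-2]); v0=np.array([-.2427,.0118,.97])
H=np.array([.6446,.0951,.0785]); n=np.array([-.2585,.0168,.966])
for vv in(v,v0):
    q=c+vv*((H-c)@n)/(vv@n); print(vv,q, (H-q)*100)
E
```

```text
170 338.3 [0.6251 0.0925 0.1574]
171 338.63 [0.6284 0.0935 0.1528]
172 338.9 [0.6283 0.0929 0.1496]
173 339.17 [0.629  0.0965 0.1433]
174 339.53 [0.6309 0.0891 0.1447]
175 339.74 [0.6318 0.0939 0.1375]
176 339.93 [0.6316 0.0918 0.1354]
177 340.28 [0.6318 0.0923 0.1313]
178 340.5 [0.6344 0.0895 0.1293]
179 340.76 [0.6353 0.0936 0.1225]
180 340.94 [0.6351 0.0922 0.1198]
181 341.37 [0.6351 0.0914 0.1166]
182 341.46 [0.6359 0.0956 0.1096]
183 341.69 [0.6382 0.0902 0.1096]
184 342.21 [0.6383 0.0904 0.1056]
185 342.24 [0.6389 0.0929 0.0999]
[-0.2199  0.0121  0.9755] [0.6444 0.0918 0.0785] [ 0.0152  0.3281 -0.0016]
[-0.2427  0.0118  0.97  ] [0.6457 0.0918 0.0789] [-0.111   0.3262 -0.0354]
```

Request:
{"api": "jog_arm", "payload": {"motion": [{"dx":0.15,"dy":-0.01,"dz":-0.58,"turn":0},{"dx":0.15,"dy":-0.01,"dz":-0.58,"turn":0},{"dx":0.15,"dy":-0.01,"dz":-0.58,"turn":0},{"dx":0.1,"dy":0,"dz":-0.4,"turn":0},{"dx":0,"dy":0,"dz":0,"turn":0},{"dx":0,"dy":0,"dz":0,"turn":0}]}}

```text
time: 6.95
tool_pos: [0.6162, 0.1, 0.1741]
tcp_rot: [-0.111, -3.138, 0.0]
wrist_force: [-0.7, -0.1, -0.4]
width: 0.279
```

Request:
{"api": "jog_arm", "payload": {"motion": [{"dx":0.1,"dy":0,"dz":-0.39,"turn":0},{"dx":0.1,"dy":0,"dz":-0.39,"turn":0},{"dx":0.1,"dy":-0.01,"dz":-0.39,"turn":0},{"dx":0,"dy":0,"dz":0,"turn":0},{"dx":0,"dy":0,"dz":0,"turn":0}]}}

```text
time: 7.37
tool_pos: [0.6194, 0.0998, 0.1625]
tcp_rot: [-0.111, -3.139, 0.0]
wrist_force: [-0.4, -0.6, -1.3]
width: 0.278
```

```bash
python3 - <<'E'
from shaft import *
s=bot.read_state();print(s["tool_pos"],s["wrist_force"])
p,d=viewer.read_camera("side"); np.savez("d_side.npz",p=p,d=d)
cv2.imwrite("pics/d.png",cv2.resize(p[150:210,315:367,::-1],(520,600),interpolation=2))
E
```

```text
[0.6194 0.0998 0.1625] [-0.3814 -0.6343 -1.2911]
```

View pics/d.png

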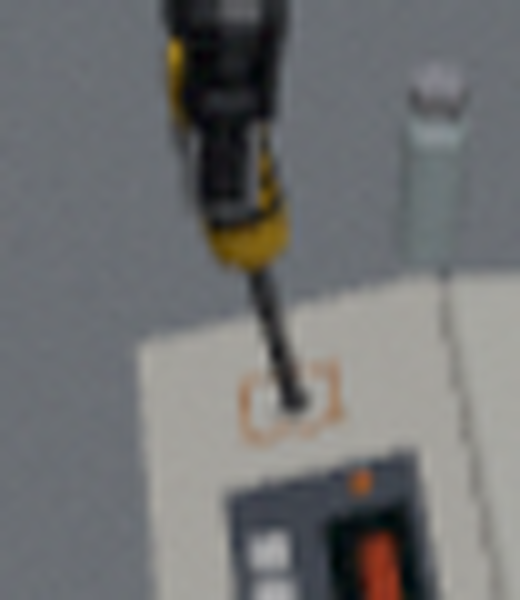

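Request:
{"api": "jog_arm", "payload": {"motion": [{"dx":0.1,"dy":0,"dz":-0.39,"turn":0},{"dx":0.1,"dy":-0.01,"dz":-0.39,"turn":0},{"dx":0.1,"dy":-0.01,"dz":-0.39,"turn":0},{"dx":0,"dy":0,"dz":0,"turn":0},{"dx":0,"dy":0,"dz":0,"turn":0}]}}

```text
time: 7.83
tool_pos: [0.6224, 0.0997, 0.1507]
tcp_rot: [-0.111, -3.139, 0.0]
wrist_force: [0.5, -1.0, -2.1]
width: 0.275
```

Request:
{"api": "jog_arm", "payload": {"motion": [{"dx":0.05,"dy":0,"dz":-0.19,"turn":0},{"dx":0.05,"dy":0,"dz":-0.19,"turn":0},{"dx":0,"dy":0,"dz":0,"turn":0},{"dx":0,"dy":0,"dz":0,"turn":0}]}}

```text
time: 8.17
tool_pos: [0.6235, 0.0996, 0.1475]
tcp_rot: [-0.111, -3.139, 0.0]
wrist_force: [-1.8, -1.9, -0.8]
width: 0.284
```

Request:
{"api": "jog_arm", "payload": {"motion": [{"dx":0.04,"dy":-0.05,"dz":-0.19,"turn":0},{"dx":0,"dy":0,"dz":0,"turn":0},{"dx":0,"dy":0,"dz":0,"turn":0}]}}

```text
time: 8.42
tool_pos: [0.624, 0.0994, 0.1459]
tcp_rot: [0.111, 3.139, 0.0]
wrist_force: [-2.1, -1.4, 0.5]
width: 0.276
```

Request:
{"api": "jog_arm", "payload": {"motion": [{"dx":0.05,"dy":-0.02,"dz":-0.19,"turn":0},{"dx":0,"dy":0,"dz":0,"turn":0},{"dx":0,"dy":0,"dz":0,"turn":0}]}}

```text
time: 8.67
tool_pos: [0.6246, 0.0992, 0.1441]
tcp_rot: [0.111, 3.139, 0.001]
wrist_force: [-3.0, -1.6, 3.0]
width: 0.276
```

Request:
{"api": "jog_arm", "payload": {"motion": [{"dx":0.05,"dy":0,"dz":-0.19,"turn":0},{"dx":0,"dy":0,"dz":0,"turn":0},{"dx":0,"dy":0,"dz":0,"turn":0}]}}

```text
time: 8.92
tool_pos: [0.6252, 0.0992, 0.1422]
tcp_rot: [0.111, 3.139, 0.0]
wrist_force: [-2.0, -0.6, 4.3]
width: 0.276
```

Request:
{"api": "jog_arm", "payload": {"motion": [{"dx":0.03,"dy":0,"dz":-0.1,"turn":0},{"dx":0,"dy":0,"dz":0,"turn":0},{"dx":0,"dy":0,"dz":0,"turn":0}]}}

```text
time: 9.17
tool_pos: [0.6254, 0.0992, 0.1419]
tcp_rot: [0.111, 3.139, 0.0]
wrist_force: [-4.7, -0.7, 7.4]
width: 0.273
```

Request:
{"api": "jog_arm", "payload": {"motion": [{"dx":0.03,"dy":0,"dz":-0.1,"turn":0},{"dx":0,"dy":0,"dz":0,"turn":0},{"dx":0,"dy":0,"dz":0,"turn":0}]}}

```text
time: 9.42
tool_pos: [0.6257, 0.0991, 0.1418]
tcp_rot: [0.111, 3.139, 0.0]
wrist_force: [-5.6, -1.2, 11.3]
width: 0.282
```

Request:
{"api": "jog_arm", "payload": {"motion": [{"dx":0.03,"dy":0,"dz":-0.1,"turn":0},{"dx":0,"dy":0,"dz":0,"turn":0},{"dx":0,"dy":0,"dz":0,"turn":0}]}}

```text
time: 9.67
tool_pos: [0.626, 0.0991, 0.1417]
tcp_rot: [0.111, 3.139, 0.0]
wrist_force: [-8.1, -0.8, 15.0]
width: 0.275
```

Request:
{"api": "jog_arm", "payload": {"motion": [{"dx":-0.05,"dy":0,"dz":0.06,"turn":0},{"dx":0,"dy":0,"dz":0,"turn":0},{"dx":0,"dy":0,"dz":0,"turn":0},{"dx":0,"dy":0,"dz":0,"turn":0}]}}

```text
time: 10.0
tool_pos: [0.6257, 0.0991, 0.1417]
tcp_rot: [0.111, 3.139, 0.0]
wrist_force: [-6.4, -0.8, 11.9]
width: 0.278
```

```bash
python3 - <<'E'
from shaft import *
for k in range(6):
    p,d=viewer.read_camera("side"); s=bot.read_state();print(s["tool_pos"],s["wrist_force"],s["width"])
o=np.zeros((600,800,3),np.uint8)
o[:,:400]=cv2.resize(p[150:210,320:360,::-1],(400,600),interpolation=2); o[:400,400:]=cv2.resize(p[130:330,240:440,::-1],(400,400),interpolation=2)
cv2.imwrite("pics/e.png",o)
g=p.max(2).astype(int)
print([(r,p[r,338:346].astype(int).tolist()) for r in ()])
# lowest yellow handle pixel and its depth point
h=cv2.cvtColor(p,cv2.COLOR_RGB2HSV); m=cv2.inRange(h,(18,110,40),(36,255,255))>0; b=np.zeros_like(m); b[150:195,325:352]=1
C=cloud("side",d,m&b); v,u=np.nonzero(m&b); i=np.argsort(v)[-6:]; print(np.c_[u,v][i],C[i])
n=np.array([-.2585,.0168,.966]); print("height of underside edge above panel along n (mm)",(C[i]@n+.0892)*1000)
E
```

```text
[0.6257 0.0991 0.1417] [-6.3724 -2.3251 11.7404] 0.2743349381238229
[0.6257 0.0991 0.1417] [-5.596  -1.3003 13.2163] 0.27856101165831176
[0.6257 0.0991 0.1417] [-5.945  -0.8163 12.773 ] 0.27834311329824324
[0.6257 0.0991 0.1417] [-5.6595 -0.7787 12.5046] 0.27691306153053785
[0.6257 0.0991 0.1417] [-7.3773 -0.5565 11.1761] 0.27495776276427086
[0.6257 0.0991 0.1417] [-6.5486 -1.419  11.7509] 0.2760178561530037
[]
[[339 181]
 [340 181]
 [341 181]
 [342 181]
 [343 181]
 [342 182]] [[0.6287 0.0902 0.118 ]
 [0.631  0.0855 0.1213]
 [0.6338 0.0843 0.1219]
 [0.6369 0.0844 0.1215]
 [0.6401 0.0849 0.1209]
 [0.6372 0.0853 0.1171]]
height of underside edge above panel along n (mm) [42.1843 44.6647 44.5686 43.3763 41.9515 39.0461]
```

View pics/e.png

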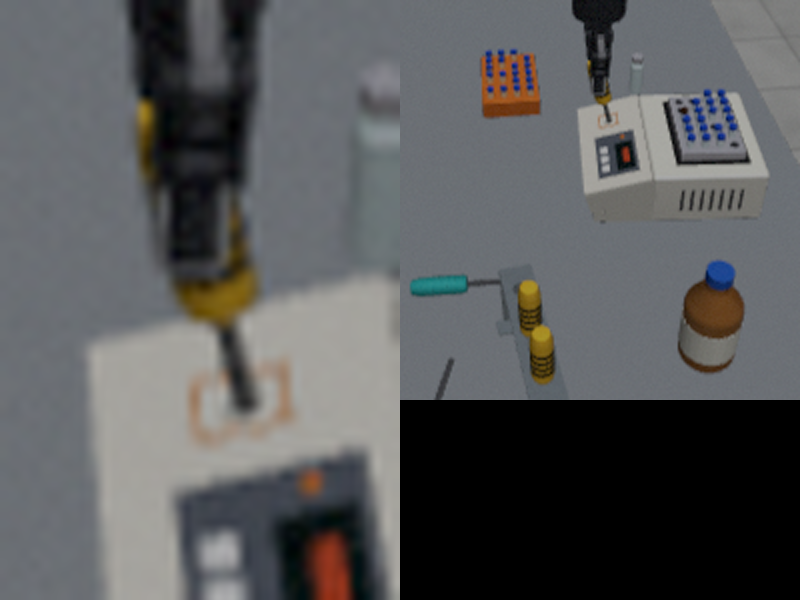

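```bash
python3 -c "
from workcell import bot
print(bot.finish_job())"
```

```text
the job is handed in; nothing more can be done
None
```

I took the slim long driver from the rack's hole nearest the heater, put its shaft through the reset hole and pushed the button down. I handed the job in at about 10 s, with the driver gripped at 60 N and the button held.

- **Right driver:** I lifted it 53 mm and looked. The shaft measured about 7 mm across and showed more than 40 mm long, so it was neither of the look-alikes.
- **Tilt:** The jog moves cannot tilt the tool. I leaned the shaft against the edge of its rack hole, which tilted it about 14° in the jaws. That lined it up with the 15° hole.
- **Button down:** The force rose like the spring, from about 0.5 to 4.3 N over 4 mm. It then hit a hard stop at tool height 0.1417 m. I let it reach 15 N, then eased off to a steady 12 N or so. The handle's underside stood about 39–44 mm above the panel, where 38 mm is expected fully down and 44 mm with the button up. That reading cannot settle it, so "fully down" rests on the force stop.
- **Other things:** The last picture shows the other two drivers still in the rack, and the vial rack, bottle and loose vial standing as before.

**Anything that disagreed:**
- The turquoise driver stood upright in the first picture and was lying on the bench by the time I had gripped the slim one. My planned path did not come near it, but I cannot rule out a touch.
- The top camera was blocked by the arm over the heater, so the final alignment used the side camera alone. The two cameras' hole positions differed by about 1–3 mm.
- A sideways force of about 6 N remained, roughly half of which is the slope of the push.

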